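# Clear the clips and snap the mallet into the slanted tool rack

### The arm

A 6-joint arm with a two-finger parallel gripper is mounted at the origin on the work surface. World frame = base frame: x ahead of the robot, y to its left, z up, the work surface at z = 0. Lengths are in mm, angles in degrees, forces in N, time in s.
With the tool pointing down it reaches from about 350 to 850 mm from the base axis. Payload 8.1 kg.
Tool frame: the origin (TCP) lies at the centre of the arm's flange, where the gripper is bolted on; the fingertips stand 173 mm ahead of it and the grasp point (between the pads) lies 155 mm ahead of it; z points along the fingers, y is the line along which they close (so a half turn about z gives the same grasp; the last joint's range is limited). The gripper opens to 85 mm and grips with 20 to 120 N. Pads are 22 mm wide; open, the fingers measure 114 mm over their backs; the gripper's body (76 mm by 85 mm) begins 54 mm behind the grasp point. The pads swing forward as they close: fully open they stand 13 mm farther back than shut.
Start: joints at [-72.044, 7.471, 85.268, -0, 87.261, -4.893], TCP at [233.008, -552.914, 404.692] pointing down, gripper open.
Joint ranges: [-169.43, 169.43], [-51.17, 129.36], [1.28, 143.12], [-76.62, 256.62], [0, 156.53], [-152.29, 152.29]. Speed limits (degrees/s): [136.94, 136.94, 159.86, 180, 180, 180].

### API

Orientations are given as [roll, pitch, yaw] about the fixed x, y, z axes, in that order (R = Rz(yaw) Ry(pitch) Rx(roll)).
In Python, from bench import * gives the robot as it stands.
- The arm moves only by the shell command python3 -m jog 'ROWS' [FORCE]. ROWS is text: rows parted by semicolons, each of 7 numbers parted by spaces: the shift along the tool's x, y, z scaled (see below), then the turn, a rotation vector about the tool's x, y, z scaled (see below), then the closure, from -1 (fully open) to 1 (shut). In form: tx ty tz wx wy wz hand; .... A call has 1 to 5 rows; each row shifts and turns the commanded pose from where the row before left it, along the tool's axes as they then stand; what a row does not reach is not made up. The controller multiplies each number of a shift by 0.1 m and each number of a turn by 60 degrees. A row lasts 1/8 s, in which the tool goes at most 62.5 mm and 10.7 degrees, less where a joint would pass 70% of its speed; a pose out of reach is approached as far as the arm can. A call with a number of a shift or a turn outside -1 to 1 is refused whole. A call with a gripper value outside its range is refused whole. The fingers move at their own pace and stop on an object; FORCE is the grip in N (left out, the last holds). Time passes only in rows, so rows that do not move let the fingers close. It gives the time, the measured TCP pose, the force, the opening and the grip force at its end, in the units of the state.
- sense(): the state, without advancing time (a new reading comes with each control period).
- snapshot(name): name is "scene" or "top" or "wrist"; returns a dict with "img" (384x512x3 uint8, red, green, blue), "fx", "fy", "cx", "cy" (pixels), "extrinsics" (4x4, takes a point from camera to world coordinates). Camera axes: x right, y down, z forward; pixel columns grow to the right and rows downward; lengths in mm; the calibration is good to about 2 mm. A picture is of the moment at which its call begins. There is no depth.
- hand_in(): hands the job in; it is judged then, once.
The state is a dict: "time": time; "joint_pos": joint angles; "qd": joint speeds; "joint_efforts": joint torques, N m; "tool_pos": TCP position; "tcp_rot": TCP orientation; "ft_force": force on the tool from outside, world axes, zero at the start; "wrist_torque": the same for the moment, N m; "finger_gap": finger opening in mm; "grip_force": force on a finger pad.
Only numpy, scipy, OpenCV 4.12 (cv2) and the standard library are available. Lean on these libraries where they do the work, as an engineer would, in place of code of your own. Each camera call takes 0.05 s, during which the arm holds its last target. There are 200 camera calls.

### The job

An offcut of round rod has been left in the joiner's mallet's place on the slanted tool rack: pull it out of the two sprung clips and put it in the empty, undivided shallow wooden tray beside the rack. Then take the mallet by its handle and push the handle straight into the two clips, square to the board, until the arms snap past it and it sits fully home in both, the middle of its handle between them. Let go, and leave the other things on the bench where they are.

Things in the scene. Friction and masses are not known exactly. Their poses are not given: they have to be found in the camera images.
- mallet_mid (a point): Middle of a wooden joiner's mallet's round handle, on its axis: grip it here. Handle 28 mm in diameter, level, axis 28 mm above the bench (the mallet lies flat on its block head). y runs along the handle towards the head, z is up as it lies. The handle spans y = -75 to 65 mm, where the head begins. The mallet is 201 mm long, about 0.28 kg, mostly in the head.
- mallet: The same mallet, same axes; origin 28 mm below mallet_mid, on the bench under the middle of the handle. Its head is a block from y = 65 to 125 mm, 100 mm wide (x) and 56 mm thick (z), centred on the handle's axis.
- seat: The mallet's place on the fixed slanted rack: two steel spring clips in line. Origin: midway between them, where the middle of the handle comes to lie (105 mm above the bench, 45 mm clear of the board). y: level, along the clips and the clipped handle (the head may be at either end). z: square out of the board and the clips' mouths, 30 degrees from vertical, leaning away from the robot. x: up the slope, towards the robot.
- clip_a (a point): Centre of the clip at y = +38 mm of the seat (axis of a clipped handle); axes as the seat's. Each clip is 16 mm wide (y) and has two sprung arms: flared mouth 38 mm across at z = 25 mm, lips about 20 mm apart at z = 13 mm. They first touch the handle when its axis is at z about 24 mm. Pushing it past the lips along -z takes 8 to 15 N for both clips; at z = 0 it meets a stop.
- clip_b (a point): Centre of the second, equal clip, at y = -38 mm of the seat. Between the two clips 60 mm are open for the fingers.
- rack: The slanted wooden rack, its board facing away from the robot, high edge on the robot's side; origin on the bench straight under the seat's origin. The board is 240 mm wide and reaches 75 mm down and 140 mm up the slope from the seat. A fixed gouge lies on it 118 mm up the slope from the seat, all of it below the level of the clipped handle's axis.
- rod: The offcut: plain round wooden rod, 28 mm in diameter, 160 mm long along its y axis, 0.07 kg; origin at its centre, on its axis. It starts clipped in at the seat, centred and in line with it; pulling it out along the seat's z takes 8 to 15 N.
- tray: Shallow open plywood tray for offcuts, fixed, on the robot's left: 160 mm (x) by 240 mm (y), 40 mm high, walls and floor 5 mm; origin under its middle. Empty at the start.
- brush: Bystander: wire brush, 200 x 34 mm, 31 mm high, lying on the bench, long along its y axis; origin under its middle.
- glue: Bystander: white glue bottle standing, 54 mm across, 130 mm tall; origin under its middle.
- relief: Bystander: dark wood carving block, 90 x 140 mm, 50 mm high; origin under its middle.
- chisel: Bystander: slim hand tool lying on the bench, 190 mm long along its x axis.
- stone: Bystander: grey sharpening stone, 150 x 50 mm, 25 mm high; origin under its middle.
- jar: Bystander: white ceramic cup, 72 mm across, 95 mm tall; origin under its middle.

How it is judged (in metres and radians):
On the way, in this order (a step that is already met when the one before it is completed fails the run):
1. the rod offcut lies in the tray, let go (x of rod in the frame of tray between -0.075 and 0.075 m and y of rod in the frame of tray between -0.115 and 0.115 m and z of rod in the frame of tray below 0.035 m and contact force between the fingers and rod below 0.1 N), for 0.1 s.
2. the mallet is lifted clear of the bench in the gripper (height (world z) of mallet_mid above 0.07 m and contact force between the fingers and mallet above 1 N and horizontal distance between mallet_mid and seat above 0.08 m), for 0.05 s.
3. the handle is brought over the mouths of the two clips, in line with them (not slid in endwise) (z of mallet_mid in the frame of seat between 0.01 and 0.05 m and x of mallet_mid in the frame of seat between -0.02 and 0.02 m and y of mallet_mid in the frame of seat between -0.025 and 0.025 m and angle between the y axis of mallet and the y axis of seat, either way round below 0.35 rad), for 0.05 s.
At the end, for the whole second after the job is handed in: The mallet's handle is home in both clips: the middle of the handle within 6 mm across, 20 mm along and 5 mm in depth of the seat's origin, the handle in line with the clips within 0.10 rad, the mallet released and at rest; the rod lies in the tray (its centre inside the walls and below 35 mm) (x of rod in the frame of tray between -0.075 and 0.075 m and y of rod in the frame of tray between -0.115 and 0.115 m and z of rod in the frame of tray below 0.035 m and x of mallet_mid in the frame of seat between -0.006 and 0.006 m and y of mallet_mid in the frame of seat between -0.02 and 0.02 m and z of mallet_mid in the frame of seat between -0.005 and 0.005 m and angle between the y axis of mallet and the y axis of seat, either way round below 0.1 rad and linear speed of mallet below 0.02 m/s); the robot touches nothing.
It fails at once if another thing on the bench is moved more than 30 mm (distance of any of brush, glue, relief, chisel, stone, jar from where it was at the start of the episode above 0.03 m).
It also fails if it takes over 64 s, if anything falls off the work surface, if the arm or the gripper's body presses on something with over 40 N, if the wrist force passes 120 N, or if a joint passes its speed limit or range.

## Working session

There is one attempt and no reset: what is moved stays moved. The work goes in short steps, Python scripts to look and compute and a shell command to move; the robot and the scene stay as the last step left them, time stands still between calls to the robot, and variables do not carry over. Pictures are saved under pics/ and viewed, at most 10 in all, crops included, and the job is handed in when it is done.

```bash
mkdir -p pics; ls; python3 - <<'E'
from bench import *
import cv2,numpy as np
print(sense())
for n in("scene","top"):
    s=snapshot(n); cv2.imwrite(f"pics/{n}0.png",cv2.resize(s["img"][:,:,::-1],(800,600)) if 0 else s["img"][:,:,::-1])
    print(n,s["fx"],s["fy"],s["cx"],s["cy"],np.round(s["extrinsics"],3).tolist())
E
```

```text
pics
{'time': 0.0, 'joint_pos': array([-7.20431787e+01,  7.51399630e+00,  8.53310282e+01, -7.08409851e-04,
        8.72626469e+01, -4.89345008e+00]), 'qd': array([ 0.03059047, -0.09225521, -0.0904222 ,  0.10716069,  0.04450985,
        0.07602268]), 'joint_efforts': array([-9.35417884e-04, -5.69408011e+01, -5.00549126e+01, -1.88404501e-04,
        1.49724819e-02, -3.85111991e-05]), 'tool_pos': array([ 232.93387212, -552.67506607,  403.6389715 ]), 'tcp_rot': array([-1.79892661e+02, -8.47973323e-03,  2.28502980e+01]), 'ft_force': array([ 0.09828613,  0.77508787, -0.64033486]), 'wrist_torque': array([-0.02871282, -0.00764729,  0.04151232]), 'grip_force': 0.0, 'finger_gap': 85.50890987923655}
scene 351.9118087902042 351.9118087902042 259.34628364951385 199.5320681329443 [[-0.315, 0.766, -0.56, 1080.426], [0.949, 0.256, -0.182, 196.402], [0.004, -0.589, -0.808, 911.73], [0.0, 0.0, 0.0, 1.0]]
top 347.3321707752197 347.3321707752197 258.2500305715862 193.1418453537535 [[-0.001, -0.991, 0.13, 380.701], [-1.0, 0.002, 0.009, 1.836], [-0.01, -0.13, -0.991, 1155.547], [0.0, 0.0, 0.0, 1.0]]
```

View pics/top0.png

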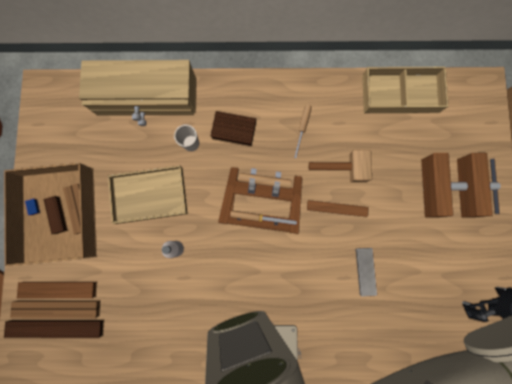

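View pics/scene0.png

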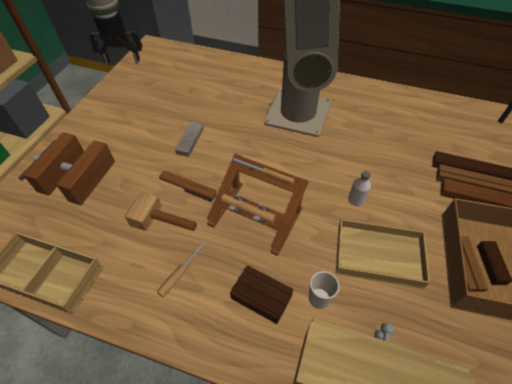

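The top view shows the rack at about (263,200), the tray at (148,195), the mallet with its head at (362,166) and handle from 308 to 352, and the clips near (252,180) and (277,183). Next I'll zoom in on the rack in both views.

```bash
cat > h.py <<'E'
from bench import *
import cv2,numpy as np
from scipy.spatial.transform import Rotation as R
def ray(s,u,v):
    E=s["extrinsics"]; d=E[:3,:3]@np.array([(u-s["cx"])/s["fx"],(v-s["cy"])/s["fy"],1]); return E[:3,3],d
def onz(s,u,v,z):
    o,d=ray(s,u,v); return o+d*(z-o[2])/d[2]
def proj(s,p):
    E=s["extrinsics"]; c=E[:3,:3].T@(np.asarray(p,float)-E[:3,3]); return np.array([s["fx"]*c[0]/c[2]+s["cx"],s["fy"]*c[1]/c[2]+s["cy"]])
def rel(target,tz,ty):
    "rows needed: shift in tool axes (units 0.1 m) to TCP target (mm), rotvec (units 60deg) to tool z=tz,y=ty"
    st=sense(); Rc=R.from_euler('xyz',st["tcp_rot"],degrees=True)
    tz=np.array(tz)/np.linalg.norm(tz); ty=np.array(ty)-np.dot(ty,tz)*tz; ty/=np.linalg.norm(ty)
    best=None
    for s in(1,-1):
        Rt=R.from_matrix(np.column_stack([np.cross(s*ty,tz),s*ty,tz])); w=(Rc.inv()*Rt).as_rotvec(degrees=True)
        if best is None or np.linalg.norm(w)<np.linalg.norm(best[1]): best=(Rt,w)
    d=np.array(target)-st["tool_pos"]
    print("rot total(60deg units)",np.round(best[1]/60,4),"shift cur axes(0.1m)",np.round(Rc.inv().apply(d)/100,4),"shift in target axes",np.round(best[0].inv().apply(d)/100,4))
E
python3 - <<'E'
from h import *
a=snapshot("top");b=snapshot("scene")
A=cv2.resize(a["img"][155:245,205:385],None,fx=4,fy=4,interpolation=cv2.INTER_CUBIC)
B=cv2.resize(b["img"][150:255,115:315],None,fx=3.6,fy=3.6,interpolation=cv2.INTER_CUBIC)[:240*2]
im=np.vstack([A[:, :720],cv2.resize(B,(720,240*378//378))]) if 0 else A
cv2.imwrite("pics/a.png",A[:,:,::-1]);cv2.imwrite("pics/b.png",B[:,:,::-1])
print(A.shape,B.shape)
E
```

```text
(360, 720, 3) (378, 720, 3)
```

View pics/a.png

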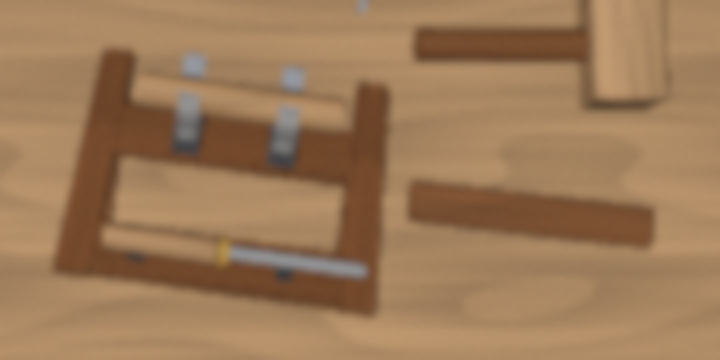

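View pics/b.png

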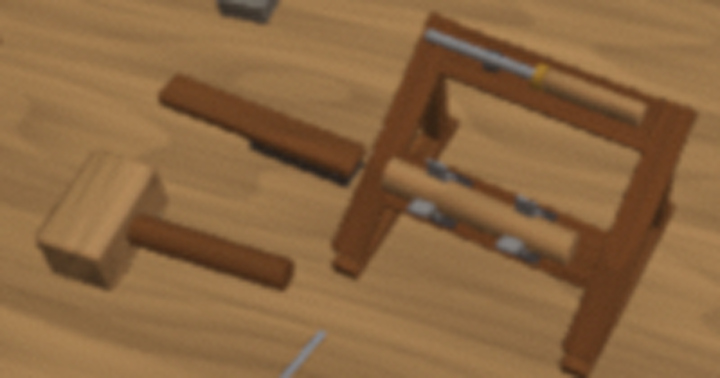

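In the crops, the rod's axis runs (133,87)–(350,117) in the top view and (390,177)–(572,245) in the scene view. The mallet handle runs (415,44)–(585,44) in the top view. The next step is to triangulate these.

```bash
python3 - <<'E'
from h import *
a=snapshot("top");b=snapshot("scene")
fa=lambda x,y:((x+.5)/4-.5+205,(y+.5)/4-.5+155)
fb=lambda x,y:((x+.5)/3.6-.5+115,(y+.5)/3.6-.5+150)
def tri(p,q):
    o1,d1=ray(a,*p);o2,d2=ray(b,*q);A=np.column_stack([d1,-d2]);t=np.linalg.lstsq(A,o2-o1,rcond=None)[0]
    x,y=o1+d1*t[0],o2+d2*t[1];return np.round((x+y)/2,1),round(np.linalg.norm(x-y),1)
print("rod L/R",tri(fa(133,87),fb(572,245)),tri(fa(350,117),fb(390,177)))
l,r=onz(a,*fa(133,87),105),onz(a,*fa(350,117),105);print(l,r,np.linalg.norm(l-r),(l+r)/2,np.degrees(np.arctan2(*(r-l)[:2])))
l,r=onz(a,*fa(415,44),28),onz(a,*fa(585,44),28);print("mallet top",l,r,np.linalg.norm(l-r),(l+r)/2)
print("mallet tri",tri(fa(415,44),fb(285,274)),tri(fa(585,44),fb(137,231)))
# tray: top rim corners via mask of light wood around it
hsv=cv2.cvtColor(a["img"],cv2.COLOR_RGB2HSV)
for n,(x,y,w,h) in {"tray":(100,155,100,75)}.items():
    g=a["img"][y:y+h,x:x+w]; 
    m=((hsv[y:y+h,x:x+w,0]>18)&(hsv[y:y+h,x:x+w,0]<32)&(hsv[y:y+h,x:x+w,2]>120)).astype(np.uint8)
    m=cv2.morphologyEx(m,cv2.MORPH_OPEN,np.ones((3,3)))
    c=max(cv2.findContours(m,0,1)[0],key=cv2.contourArea); r=cv2.minAreaRect(c);print(r); bx=cv2.boxPoints(r)+[x,y]
    P=np.array([onz(a,*p,5) for p in bx]);print(np.round(P,1).tolist(),np.round(P.mean(0)))
# tray rim by eye in top picture
P=np.array([onz(a,*p,40) for p in((109,176),(184,167),(187,214),(113,223))]);print(P.round().tolist(),P.mean(0))
w=snapshot("wrist");cv2.imwrite("pics/w0.png",w["img"][:,:,::-1]);E=w["extrinsics"];st=sense();Rc=R.from_euler('xyz',st["tcp_rot"],degrees=True).as_matrix();print("cam in tool",(Rc.T@(E[:3,3]-st["tool_pos"])).round(),(Rc.T@E[:3,:3]).round(2).tolist())
E
```

```text
rod L/R (array([570.4,  72.7, 110.5]), np.float64(2.6)) (array([547.4, -89.7,  97.8]), np.float64(5.9))
[571.0170924   74.32848212 105.        ] [547.24484303 -91.85649946 105.        ] 167.87664501827578 [559.13096771  -8.76400867 105.        ] -171.85924210263093
mallet top [ 620.33964516 -153.21678513   28.        ] [ 619.88612096 -293.28568838   28.        ] 140.06963747245217 [ 620.11288306 -223.25123676   28.        ]
mallet tri (array([ 620.4, -154. ,   29.7]), np.float64(2.2)) (array([ 619.8, -292.7,   26.6]), np.float64(1.9))
((49.5, 37.0), (44.0, 67.0), 90.0)
[[612.2, 494.1, 5.0], [611.5, 266.8, 5.0], [462.8, 262.8, 5.0], [463.2, 486.3, 5.0]] [537. 378.   5.]
[[585.0, 501.0, 40.0], [615.0, 256.0, 40.0], [460.0, 242.0, 40.0], [432.0, 480.0, 40.0]] [522.95238032 369.63309017  40.        ]
cam in tool [69.  1. 32.] [[0.0, -0.96, -0.27], [1.0, 0.0, -0.0], [0.0, -0.27, 0.96]]
```

```bash
cat > seat.py <<'E'
import numpy as np
S=np.array([559,-9,105.]);th=np.radians(8.1)
ys=np.array([-np.sin(th),-np.cos(th),0]);u=np.array([-np.cos(th),np.sin(th),0])
xs=u*np.cos(np.pi/6)+np.array([0,0,.5]);zs=np.cross(xs,ys)
E
python3 - <<'E'
from h import *;from seat import *
print(zs);rel(S+(155+80)*zs,-zs,xs); rel([675,-26,404],[0,0,-1],[1,0,0])
E
```

```text
[ 0.49501183 -0.07045062  0.8660254 ]
rot total(60deg units) [ 0.4542 -0.2576 -0.9607] shift cur axes(0.1m) [ 6.1239 -3.1413  0.9609] shift in target axes [ 5.8439  3.6288 -0.9871]
rot total(60deg units) [-3.0000e-04 -2.0000e-04 -1.1192e+00] shift cur axes(0.1m) [ 6.1192e+00 -3.1389e+00  6.0000e-03] shift in target axes [5.2688e+00 4.4200e+00 4.7000e-03]
```

```bash
python3 -m jog '0.5 -0.26 0 0 0 0 -1;0.5 -0.26 0 0 0 0 -1;0.5 -0.26 0 0 0 0 -1;0.5 -0.26 0 0 0 0 -1;0.5 -0.26 0 0 0 0 -1' 120; python3 -m jog '0.5 -0.26 0 0 0 0 -1;0.5 -0.26 0 0 0 0 -1;0.5 -0.26 0 0 0 0 -1;0.5 -0.26 0 0 0 0 -1;0.5 -0.26 0 0 0 0 -1'; python3 -m jog '0 0 0 0.076 -0.043 -0.16 -1;0 0 0 0.076 -0.043 -0.16 -1;0 0 0 0.076 -0.043 -0.16 -1;0 0 0 0.076 -0.043 -0.16 -1;0 0 0 0.076 -0.043 -0.16 -1'; python3 -m jog '0 0 0 0.076 -0.043 -0.16 -1;0 0 0 0 0 0 -1'
python3 - <<'E'
from h import *;from seat import *
print(sense()["joint_pos"].round());rel(S+(155+80)*zs,-zs,xs)
E
```

```text
time: 0.98
tool_pos: [413.8, -334.5, 404.9]
tcp_rot: [180.0, -0.0, 22.8]
ft_force: [1.1, -0.8, 0.0]
finger_gap: 85.6
grip_force: 0.0
time: 1.6
tool_pos: [593.8, -117.5, 404.9]
tcp_rot: [180.0, -0.0, 22.9]
ft_force: [0.2, 0.2, -1.1]
finger_gap: 85.1
grip_force: 0.0
time: 2.22
tool_pos: [592.9, -119.3, 404.7]
tcp_rot: [-154.9, 2.3, 71.6]
ft_force: [0.7, 0.3, 0.1]
finger_gap: 85.4
grip_force: 0.0
time: 2.48
tool_pos: [593.2, -119.0, 403.7]
tcp_rot: [-150.3, 0.3, 80.8]
ft_force: [0.1, 0.4, 0.2]
finger_gap: 85.4
grip_force: 0.0
[-15.  24.  69.  -4. 117.  -7.]
rot total(60deg units) [ 0.0055 -0.0049 -0.0181] shift cur axes(0.1m) [1.0578 1.0438 0.4949] shift in target axes [1.0404 1.0664 0.4835]
```

```bash
python3 -m jog '0.35 0.35 0.16 0.005 -0.005 -0.018 -1;0.35 0.36 0.16 0 0 0 -1;0.34 0.35 0.16 0 0 0 -1;0 0 0 0 0 0 -1'
python3 - <<'E'
from h import *;from seat import *
rel(S+(155+80)*zs,-zs,xs)
w=snapshot("wrist");im=w["img"][:,:,::-1].copy();cv2.imwrite("pics/w1.png",im)
np.save("w1.npy",w,allow_pickle=True)
for n,p in dict(c=S,l=S-80*ys,r=S+80*ys).items():print(n,proj(w,p))
E
```

```text
time: 2.98
tool_pos: [675.5, -23.8, 305.2]
tcp_rot: [-149.8, 0.0, 81.9]
ft_force: [-0.2, -0.2, 0.7]
finger_gap: 85.3
grip_force: 0.0
rot total(60deg units) [-0.0029 -0.0001 -0.0009] shift cur axes(0.1m) [-0.0174 -0.0158 -0.0288] shift in target axes [-0.0174 -0.0157 -0.0288]
c [256.726869   208.58683929]
l [256.51803122  83.59086391]
r [256.89673918 310.25949057]
```

View pics/w1.png

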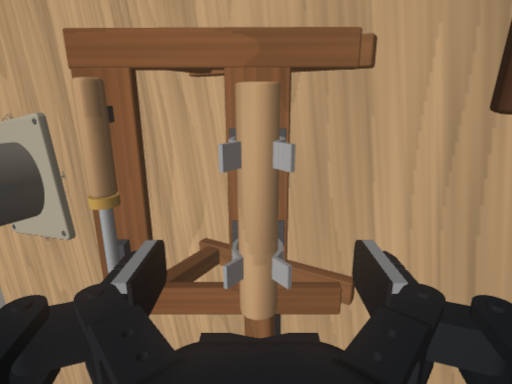

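The rod's axis sits at column 258 and runs from row 83 to row 318. This matches the predicted 257 and 84–310, so I'll descend and grip.

```bash
python3 -m jog '-0.017 -0.01 0.25 0 0 0 -1;0 0 0.25 0 0 0 -1;0 0 0.28 0 0 0 -1;0 0 0 0 0 0 -1';  python3 -m jog '0 0 0 0 0 0 1;0 0 0 0 0 0 1;0 0 0 0 0 0 1;0 0 0 0 0 0 1;0 0 0 0 0 0 1' 120
python3 - <<'E'
from h import *;from seat import *
rel(S+(155)*zs,-zs,xs)
E
```

```text
time: 3.52
tool_pos: [634.6, -23.4, 243.0]
tcp_rot: [-150.0, 0.0, 81.7]
ft_force: [0.4, -1.1, 0.9]
finger_gap: 85.5
grip_force: 0.0
time: 4.15
tool_pos: [636.6, -22.6, 244.5]
tcp_rot: [-150.3, -0.0, 81.9]
ft_force: [2.3, -0.5, 5.5]
finger_gap: 24.8
grip_force: 117.7
rot total(60deg units) [0.0042 0.0001 0.0004] shift cur axes(0.1m) [0.0256 0.0148 0.0518] shift in target axes [0.0256 0.015  0.0517]
```

```bash
python3 -m jog '0 0 -0.1 0 0 0 1;0 0 -0.1 0 0 0 1;0 0 -0.1 0 0 0 1;0 0 -0.1 0 0 0 1'; python3 -m jog '0 0 -0.4 0 0 0 1;0 0 -0.4 0 0 0 1;0 0 -0.2 0 0 0 1;0 0 0 0 0 0 1'
python3 - <<'E'
from h import *;from seat import *
w=snapshot("wrist");im=w["img"][:,:,::-1].copy();cv2.imwrite("pics/w2.png",im)
st=sense();print(st["tool_pos"],st["joint_pos"].round());T=[525,370,320]
d=np.array([-.12,.99,0]);rel(T,[0,0,-1],np.cross(d,[0,0,1]))
E
```

```text
time: 4.65
tool_pos: [656.3, -25.4, 279.4]
tcp_rot: [-150.2, -0.0, 81.9]
ft_force: [-0.6, 0.2, -0.5]
finger_gap: 24.3
grip_force: 140.1
time: 5.15
tool_pos: [705.8, -32.5, 367.1]
tcp_rot: [-150.4, -0.0, 81.9]
ft_force: [0.3, 1.2, -1.3]
finger_gap: 24.2
grip_force: 140.1
[705.21810212 -32.4050854  365.21878334] [ -7.  42.  48.   1. 120.   1.]
rot total(60deg units) [-0.4938 -0.0652 -0.2441] shift cur axes(0.1m) [ 3.7308 -1.8138  1.5609] shift in target axes [ 4.2117 -1.3049  0.4522]
```

View pics/w2.png

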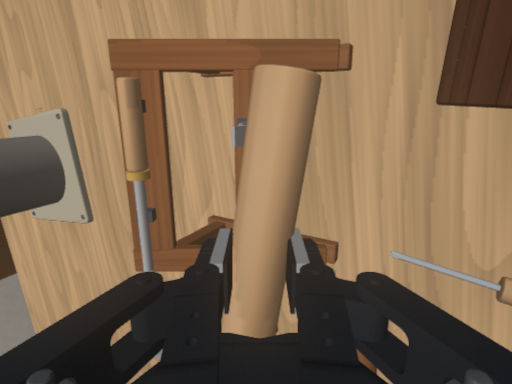

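The rod is out and held at about column 260. It is tilted in the jaws: its far end is near (290,75) and raised. That is fine for dropping it into the tray, so I'll carry it across.

```bash
python3 -m jog '0 0 0 -0.123 -0.016 -0.061 1;0 0 0 -0.123 -0.016 -0.061 1;0 0 0 -0.123 -0.016 -0.061 1;0 0 0 -0.123 -0.016 -0.061 1'; python3 -m jog '0.52 -0.16 0 0 0 0 1;0.52 -0.16 0 0 0 0 1;0.52 -0.16 0 0 0 0 1;0.52 -0.16 0 0 0 0 1;0.52 -0.16 0 0 0 0 1';python3 -m jog '0.52 -0.16 0 0 0 0 1;0.52 -0.16 0 0 0 0 1;0.5 -0.16 0 0 0 0 1;0 0 0 0 0 0 1'
python3 - <<'E'
from h import *
w=snapshot("wrist");im=w["img"][:,:,::-1].copy();cv2.imwrite("pics/w3.png",im)
T=[525,370,320]
d=np.array([-.12,.99,0]);rel(T,[0,0,-1],np.cross(d,[0,0,1]))
E
```

```text
time: 5.7
tool_pos: [704.1, -32.1, 362.8]
tcp_rot: [-179.9, -0.1, 97.0]
ft_force: [-0.4, -0.8, -1.1]
finger_gap: 23.9
grip_force: 141.3
time: 6.32
tool_pos: [592.4, 217.4, 363.5]
tcp_rot: [-179.7, -0.1, 96.9]
ft_force: [1.8, 1.3, 0.0]
finger_gap: 23.8
grip_force: 141.2
time: 6.82
tool_pos: [525.3, 366.2, 363.9]
tcp_rot: [-179.6, -0.1, 97.2]
ft_force: [0.8, -0.7, -1.0]
finger_gap: 24.3
grip_force: 141.2
rot total(60deg units) [-0.0057 -0.0007  0.0029] shift cur axes(0.1m) [ 0.0556 -0.0043  0.4399] shift in target axes [ 0.0559 -0.007   0.4398]
```

View pics/w3.png

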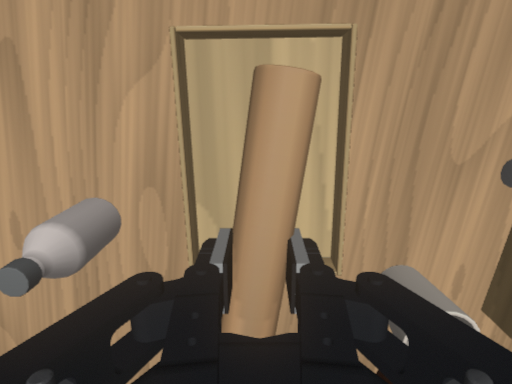

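The tray rim's far corners are at about (175,30) and (355,26), and its inner side walls pass columns 190 and 340 near row 265. The jaws are centred across it. I'll check the far edge against the estimate.

```bash
python3 - <<'E'
from h import *
w=snapshot("wrist")
for p in((173,30),(355,26)):print(onz(w,*p,40).round(1))
# side walls inner bottom, at z=40 lines
for p in((185,230),(345,230)):print(onz(w,*p,40).round(1))
E
```

```text
[436.7 480.2  40. ]
[588.5 502.2  40. ]
[457.9 299.1  40. ]
[616.8 319.5  40. ]
```

```bash
python3 -m jog '0.05 0 0.5 0 0 0 1;0 0 0.5 0 0 0 1;0 0 0.4 0 0 0 1;0 0 0.15 0 0 0 1;0 0 0 0 0 0 1';python3 -m jog '0 0 0.08 0 0 0 1;0 0 0.06 0 0 0 1;0 0 0 0 0 0 1'
python3 - <<'E'
from h import *
a=snapshot("scene");cv2.imwrite("pics/s3.png",cv2.resize(a["img"][170:330,290:490],None,fx=4,fy=3.7)[:,:,::-1])
E
```

```text
time: 7.55
tool_pos: [527.1, 367.4, 209.8]
tcp_rot: [-179.7, -0.0, 96.8]
ft_force: [-0.4, 0.2, 0.6]
finger_gap: 24.3
grip_force: 141.2
time: 7.92
tool_pos: [526.9, 368.5, 196.8]
tcp_rot: [-179.8, -0.1, 96.9]
ft_force: [-0.7, 0.2, -1.7]
finger_gap: 24.1
grip_force: 141.2
```

View pics/s3.png

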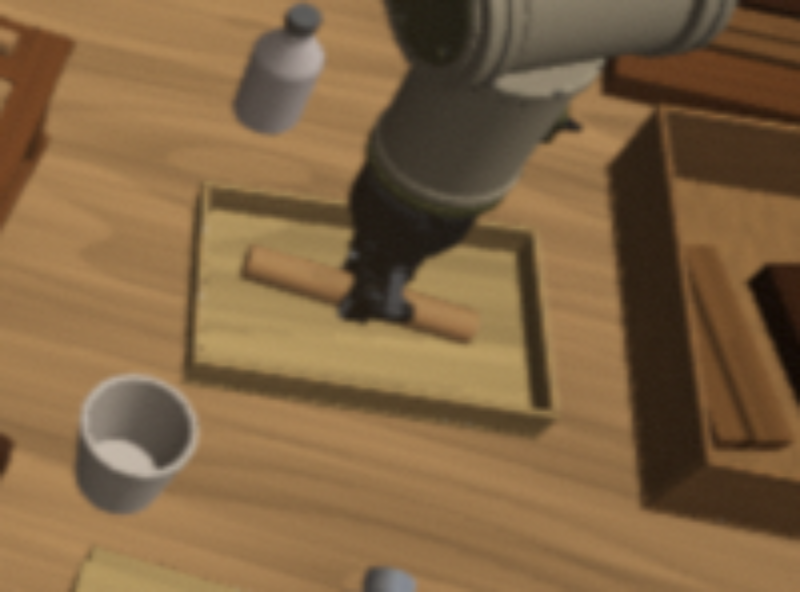

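The rod is in the middle of the tray, spanning about (245,262)–(475,322), just above the floor. I'll lower it a little further and release.

```bash
python3 -m jog '0 0 0.05 0 0 0 1;0 0 0.05 0 0 0 1;0 0 0 0 0 0 1';python3 -m jog '0 0 0 0 0 0 0.2;0 0 0 0 0 0 0.2;0 0 0 0 0 0 -0.2;0 0 0 0 0 0 -0.5;0 0 0 0 0 0 -0.5';python3 -m jog '0 0 -0.1 0 0 0 -0.5;0 0 -0.3 0 0 0 -1;0 0 -0.5 0 0 0 -1;0 0 -0.5 0 0 0 -1;0 0 0 0 0 0 -1'
python3 - <<'E'
from h import *
a=snapshot("top");cv2.imwrite("pics/t4.png",cv2.resize(a["img"][155:235,100:200],None,fx=4,fy=4)[:,:,::-1])
rel([620,-223,155+28+120],[0,0,-1],[1,0.003,0]);print(sense()["joint_pos"].round())
E
```

```text
time: 8.35
tool_pos: [526.8, 368.5, 186.2]
tcp_rot: [-179.8, -0.1, 96.9]
ft_force: [0.1, 0.3, 0.0]
finger_gap: 24.3
grip_force: 141.3
time: 8.98
tool_pos: [526.9, 368.5, 186.7]
tcp_rot: [-179.8, -0.1, 96.9]
ft_force: [-0.6, -0.5, 0.2]
finger_gap: 64.1
grip_force: 0.0
time: 9.6
tool_pos: [529.1, 369.3, 334.2]
tcp_rot: [179.6, -0.4, 96.9]
ft_force: [0.2, 0.4, -0.2]
finger_gap: 86.0
grip_force: 0.0
rot total(60deg units) [ 0.0022 -0.0043  0.112 ] shift cur axes(0.1m) [-5.9868  0.1991  0.2522] shift in target axes [-5.9211  0.8989  0.2779]
[30. 17. 83.  0. 81. 23.]
```

View pics/t4.png

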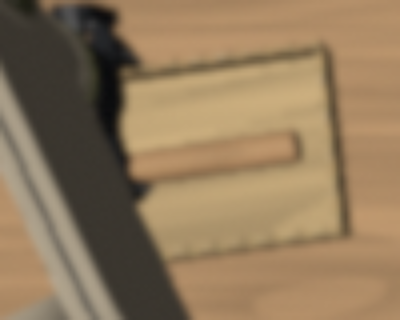

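The rod lies flat in the tray. Next is the mallet.

```bash
python3 -m jog '0 0 0 0 0 0.112 -1;-0.53 0.08 0 0 0 0 -1;-0.54 0.08 0 0 0 0 -1;-0.54 0.08 0 0 0 0 -1;-0.54 0.08 0 0 0 0 -1'; python3 -m jog '-0.54 0.08 0 0 0 0 -1;-0.54 0.08 0 0 0 0 -1;-0.54 0.08 0 0 0 0 -1;-0.54 0.08 0 0 0 0 -1;-0.54 0.08 0 0 0 0 -1';python3 -m jog '-0.54 0.08 0 0 0 0 -1;-0.54 0.08 0 0 0 0 -1;0 0 0 0 0 0 -1'
python3 - <<'E'
from h import *
rel([620,-223,155+28+120],[0,0,-1],[1,0.003,0])
w=snapshot("wrist");cv2.imwrite("pics/w5.png",w["img"][:,:,::-1]);M=np.array([620,-223,28])
for d in(-75,0,65):print(d,proj(w,M+[0,-d,0]))
E
```

```text
time: 10.28
tool_pos: [559.5, 151.7, 324.8]
tcp_rot: [-179.7, -0.1, 90.2]
ft_force: [1.4, -0.0, -0.0]
finger_gap: 85.2
grip_force: 0.0
time: 10.9
tool_pos: [600.4, -118.1, 324.3]
tcp_rot: [-179.7, -0.1, 90.2]
ft_force: [0.5, 0.5, 1.0]
finger_gap: 85.5
grip_force: 0.0
time: 11.28
tool_pos: [616.4, -228.3, 323.6]
tcp_rot: [-179.7, -0.1, 89.9]
ft_force: [0.7, 0.4, -0.2]
finger_gap: 85.7
grip_force: 0.0
rot total(60deg units) [-0.0058 -0.0013 -0.0044] shift cur axes(0.1m) [0.0528 0.0371 0.206 ] shift in target axes [0.0529 0.0361 0.2061]
-75 [265.52382585  85.56449675]
0 [265.07697377 177.13345575]
65 [264.74058225 246.06682706]
```

View pics/w5.png

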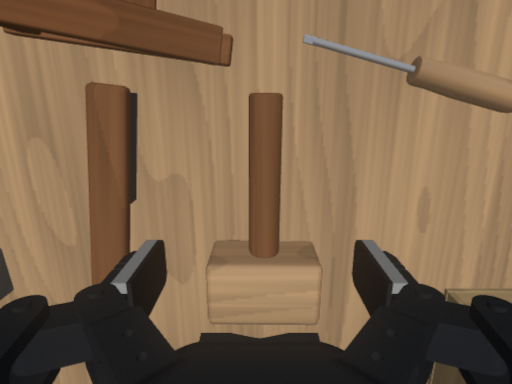

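The handle runs down column 265 from row 93 to row 255, where it enters the head. That is about 8 rows off the prediction, so I'll resolve the y position.

```bash
python3 - <<'E'
from h import *
w=snapshot("wrist")
print("end @z28..42",onz(w,265.5,93.5,36).round(1),"neck z40",onz(w,264,255,40).round(1))
print("head top edge z56",onz(w,216,241,56).round(1),onz(w,312,241,56).round(1),"head far corners",onz(w,208,322,28).round(1))
print("axis x", onz(w,265.5,100,28).round(1),onz(w,264,240,28).round(1))
E
```

```text
end @z28..42 [ 619.8 -151.8   36. ] neck z40 [ 619.4 -288.3   40. ]
head top edge z56 [ 579.9 -267.6   56. ] [ 658.2 -267.3   56. ] head far corners [ 564.5 -367.9   28. ]
axis x [ 620.  -156.6   28. ] [ 619.4 -279.5   28. ]
```

```bash
python3 -m jog '0.03 0.036 0.4 -0.005 0 -0.003 -1;0 0 0.4 0 0 0 -1;0 0 0.35 0 0 0 -1;0 0 0.25 0 0 0 -1;0 0 0 0 0 0 -1';python3 -m jog '0 0 0 0 0 0 1;0 0 0 0 0 0 1;0 0 0 0 0 0 1;0 0 0 0 0 0 1;0 0 0 0 0 0 1' 120;python3 -m jog '0 0 -0.1 0 0 0 1;0 0 -0.3 0 0 0 1;0 0 -0.5 0 0 0 1;0 0 -0.5 0 0 0 1;0 0 0 0 0 0 1'
python3 - <<'E'
from h import *;from seat import *
w=snapshot("wrist");cv2.imwrite("pics/w6.png",w["img"][:,:,::-1])
rel(S+(155+100)*zs,-zs,xs)
E
```

```text
time: 12.0
tool_pos: [619.3, -218.9, 182.1]
tcp_rot: [-179.8, -0.2, 90.4]
ft_force: [0.0, 0.6, 0.2]
finger_gap: 85.5
grip_force: 0.0
time: 12.62
tool_pos: [621.1, -221.2, 186.3]
tcp_rot: [179.8, -0.1, 90.3]
ft_force: [-1.3, 1.7, 4.1]
finger_gap: 24.9
grip_force: 117.1
time: 13.25
tool_pos: [622.1, -222.1, 332.0]
tcp_rot: [179.4, 0.2, 90.3]
ft_force: [-0.2, -0.6, -2.4]
finger_gap: 24.7
grip_force: 118.1
rot total(60deg units) [0.5047 0.037  0.1376] shift cur axes(0.1m) [1.9439 0.6517 0.0282] shift in target axes [ 2.0186  0.3238 -0.1576]
```

View pics/w6.png

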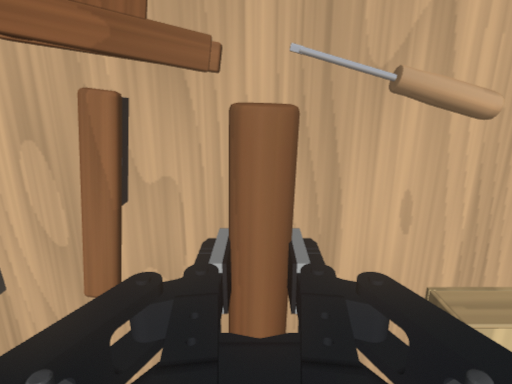

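The mallet is gripped by the handle. Its end sits at columns 230–298, row 105, close to the tool's axis. I've used up the picture budget, so from here I'll measure numerically. First I'll fit the handle's axis in the tool frame from its edges.

```bash
cat > hand.py <<'E'
from h import *
def handle():
    w=snapshot("wrist");st=sense();Rc=R.from_euler('xyz',st["tcp_rot"],degrees=True)
    g=cv2.GaussianBlur(w["img"],(3,3),0).astype(float); rat=g[...,0]/(g[...,2]+1)
    C=Rc.inv().apply(w["extrinsics"][:3,3]-st["tool_pos"]); P=[];rows=[]
    for v in range(115,215,10):
        gr=np.abs(np.diff(g[v].sum(1)))
        l=210+np.argmax(gr[210:245]);r=275+np.argmax(gr[275:315]); l+=.5;r+=.5
        dl=Rc.inv().apply(ray(w,l,v)[1]);dr=Rc.inv().apply(ray(w,r,v)[1])
        # plane y-z section approx: half angle between rays -> distance to axis
        dl/=np.linalg.norm(dl);dr/=np.linalg.norm(dr)
        # the two tangent planes contain tool-ish axis; distance perpendicular to axis (x): drop x comp
        a,b=dl[1:]/np.linalg.norm(dl[1:]),dr[1:]/np.linalg.norm(dr[1:]); h=np.arccos(a@b)/2
        D=14/np.sin(h); m=(a+b)/np.linalg.norm(a+b); yz=C[1:]+D*m; md=(dl+dr)/2
        x=C[0]+md[0]/np.linalg.norm(md[1:])*D
        P.append([x,*yz]);rows.append((v,l,r))
    P=np.array(P);print(np.round(P,1).tolist());print(rows)
    fy=np.polyfit(P[:,0],P[:,1],1);fz=np.polyfit(P[:,0],P[:,2],1)
    print("y:slope deg, at x=0",np.degrees(fy[0]),fy[1],"z:",np.degrees(fz[0]),fz[1]); return P
    # end of handle
if __name__=="__main__":handle()
E
python3 hand.py
```

```text
[[62.4, 3.5, 157.3], [58.5, 3.4, 158.0], [54.4, 3.2, 158.8], [50.5, 3.2, 157.6], [46.2, 3.0, 158.4], [41.9, 2.9, 159.2], [37.8, 2.9, 158.0], [33.3, 2.7, 158.8], [28.5, 2.5, 159.6], [24.4, 2.5, 158.4]]
[(115, np.float64(228.5), np.float64(299.5)), (125, np.float64(228.5), np.float64(298.5)), (135, np.float64(228.5), np.float64(297.5)), (145, np.float64(228.5), np.float64(297.5)), (155, np.float64(228.5), np.float64(296.5)), (165, np.float64(228.5), np.float64(295.5)), (175, np.float64(228.5), np.float64(295.5)), (185, np.float64(228.5), np.float64(294.5)), (195, np.float64(228.5), np.float64(293.5)), (205, np.float64(228.5), np.float64(293.5))]
y:slope deg, at x=0 1.617212681554985 1.7334395552590582 z: -1.9012331611578623 159.8639000293276
```

```bash
cat > tgt.py <<'E'
from h import *;from seat import *
def tgt(dz,g=(-6,1.7,159.5),yaw=1.6,pit=-1.9):
    x1=np.array([1,np.tan(np.radians(yaw)),np.tan(np.radians(pit))]);x1/=np.linalg.norm(x1)
    y1=np.cross([0,0,1],x1);y1/=np.linalg.norm(y1);H=np.column_stack([x1,y1,np.cross(x1,y1)])  # mallet in tool
    W=np.column_stack([-ys,np.cross(-zs,-ys),-zs]); Rt=W@H.T
    rel(S+dz*zs-Rt@np.array(g,float),Rt[:,2],Rt[:,1])
if __name__=="__main__":
    import sys;tgt(float(sys.argv[1]))
E
python3 tgt.py 100
```

```text
rot total(60deg units) [0.5026 0.0116 0.1035] shift cur axes(0.1m) [ 2.0508  0.6808 -0.0445] shift in target axes [ 2.1106  0.3571 -0.2984]
```

```bash
python3 -m jog '0 0 -0.15 0.126 0.003 0.026 1;0 0 -0.15 0.126 0.003 0.026 1;0 0 0 0.126 0.003 0.026 1;0 0 0 0.126 0.003 0.026 1;0 0 0 0 0 0 1';python3 tgt.py 100
```

```text
time: 13.98
tool_pos: [622.5, -221.2, 350.8]
tcp_rot: [-149.5, 0.7, 84.3]
ft_force: [1.0, 0.6, -3.6]
finger_gap: 24.6
grip_force: 118.1
rot total(60deg units) [-0.0072 -0.0017  0.0014] shift cur axes(0.1m) [ 2.1102  0.4685 -0.0697] shift in target axes [ 2.1107  0.4661 -0.07  ]
```

```bash
python3 -m jog '0.42 0.094 -0.014 0 0 0 1;0.42 0.094 -0.014 0 0 0 1;0.42 0.094 -0.014 0 0 0 1;0.42 0.094 -0.014 0 0 0 1;0.42 0.09 -0.014 0 0 0 1';python3 -m jog '0 0 0 0 0 0 1;0 0 0 0 0 0 1'; python3 tgt.py 100; python3 hand.py
python3 - <<'E'
from h import *;from seat import *
w=snapshot("wrist");cv2.imwrite("pics/w7.png",w["img"][:,:,::-1])
for k in(-38,38):
  for x in(-19,0,19):print(k,x,proj(w,S+k*ys+25*zs+x*xs).round())
# bright grey clip blobs
g=w["img"].astype(int);m=((g.max(2)-g.min(2)<25)&(g.min(2)>90)).astype(np.uint8)
n,_,st,c=cv2.connectedComponentsWithStats(m)
for i in range(1,n):
  if st[i,4]>60:print(st[i],c[i].round(1))
E
```

```text
time: 14.6
tool_pos: [687.4, -16.0, 333.7]
tcp_rot: [-150.0, 0.8, 84.2]
ft_force: [0.3, -0.4, -2.3]
finger_gap: 24.8
grip_force: 118.1
time: 14.85
tool_pos: [687.0, -17.4, 334.1]
tcp_rot: [-149.9, 0.8, 84.2]
ft_force: [-0.6, 0.1, -2.1]
finger_gap: 24.8
grip_force: 118.1
rot total(60deg units) [-0.0008 -0.0003  0.0004] shift cur axes(0.1m) [0.0152 0.0194 0.0314] shift in target axes [0.0152 0.0193 0.0314]
[[63.5, 2.5, 161.8], [59.7, 2.5, 160.7], [55.6, 2.4, 161.5], [51.7, 2.4, 160.4], [47.7, 2.4, 159.3], [43.0, 2.0, 161.9], [39.0, 2.0, 160.7], [34.4, 1.8, 161.5], [29.7, 1.7, 162.3], [25.6, 1.7, 161.1]]
[(115, np.float64(228.5), np.float64(298.5)), (125, np.float64(228.5), np.float64(298.5)), (135, np.float64(228.5), np.float64(297.5)), (145, np.float64(228.5), np.float64(297.5)), (155, np.float64(228.5), np.float64(297.5)), (165, np.float64(228.5), np.float64(295.5)), (175, np.float64(228.5), np.float64(295.5)), (185, np.float64(228.5), np.float64(294.5)), (195, np.float64(228.5), np.float64(293.5)), (205, np.float64(228.5), np.float64(293.5))]
y:slope deg, at x=0 1.4515149699246126 1.0002169115701502 z: -0.8355224202561845 161.7746227861712
-38 -19 [295. 152.]
-38 0 [266. 151.]
-38 19 [237. 150.]
38 -19 [288. 255.]
38 0 [262. 254.]
38 19 [236. 254.]
[  0 126  53  36 351] [ 19.9 132.9]
[121 192  18  84 764] [129.6 232. ]
[209 228  20  45 473] [219.3 248.5]
[292 229  18  44 446] [299.3 249.6]
[   0  266   29   90 1559] [  9.6 315.3]
[407 275 105  46 716] [460.2 297.3]
[146 349  17  18 120] [154.8 359. ]
```

```bash
python3 -m jog '0.015 0.015 0.23 0 0 0 1;0 0 0.2 0 0 0 1;0 0 0.2 0 0 0 1;0 0 0 0 0 0 1;0 0 0 0 0 0 1'; python3 tgt.py 40
python3 - <<'E'
from h import *;from seat import *
w=snapshot("wrist")
g=w["img"].astype(int);m=((g.max(2)-g.min(2)<25)&(g.min(2)>90)).astype(np.uint8)
for k in(-38,38):
  for x in(-19,0,19):print(k,x,proj(w,S+k*ys+25*zs+x*xs).round())
n,_,st,c=cv2.connectedComponentsWithStats(m)
for i in range(1,n):
  if st[i,4]>30:print(st[i],c[i].round(1))
E
```

```text
time: 15.58
tool_pos: [657.5, -14.3, 280.8]
tcp_rot: [-149.9, 0.8, 84.2]
ft_force: [0.1, 0.2, -2.8]
finger_gap: 24.7
grip_force: 118.0
rot total(60deg units) [-0.0002 -0.0008 -0.001 ] shift cur axes(0.1m) [0.0262 0.0096 0.0205] shift in target axes [0.0262 0.0096 0.0205]
-38 -19 [306. 176.]
-38 0 [266. 175.]
-38 19 [225. 174.]
38 -19 [296. 311.]
38 0 [261. 310.]
38 19 [226. 309.]
[ 23 101  35 134 173] [ 38.6 161. ]
[  0 131  23  26 112] [  6.8 139. ]
[295 153  18  38 553] [303.2 171.6]
[221 154   8  35 174] [223.1 170.7]
[ 81 220  22  79 873] [ 91.8 257.6]
[209 229  20  44 468] [219.2 248.9]
[292 228  18  45 454] [299.2 249.5]
[287 300  11  23 112] [291.7 313. ]
[222 309   5  12  40] [223.8 315.3]
[  0 320  11  36 192] [  2.9 341.4]
[497 342  15  10  39] [505.5 346.5]
[126 365  24  19 101] [137.5 374.7]
```

Measured clip centres are columns 267 and 260, against 266 and 261 predicted. They are in line, so I'll push in.

```bash
python3 -m jog '0.015 0.01 0.1 0 0 0 1;0 0 0.1 0 0 0 1;0 0 0 0 0 0 1'; python3 tgt.py 20; python3 -m jog '0 0 0.08 0 0 0 1;0 0 0.07 0 0 0 1;0 0 0.05 0 0 0 1;0 0 0 0 0 0 1'; python3 tgt.py 0;python3 hand.py
```

```text
time: 16.0
tool_pos: [648.0, -11.2, 261.4]
tcp_rot: [-149.9, 0.8, 84.2]
ft_force: [2.1, 0.4, -4.1]
finger_gap: 24.5
grip_force: 118.5
rot total(60deg units) [-0.0013 -0.0003 -0.0001] shift cur axes(0.1m) [ 0.0092 -0.0022  0.0039] shift in target axes [ 0.0092 -0.0022  0.0039]
time: 16.5
tool_pos: [637.8, -10.7, 243.6]
tcp_rot: [-149.8, 0.8, 84.2]
ft_force: [3.7, -1.3, -6.5]
finger_gap: 24.3
grip_force: 118.4
rot total(60deg units) [-0.0021 -0.0002 -0.0005] shift cur axes(0.1m) [ 0.0182 -0.0034 -0.001 ] shift in target axes [ 0.0182 -0.0033 -0.001 ]
[[64.4, 2.5, 129.8], [61.4, 2.3, 130.0], [58.4, 2.3, 129.1], [55.3, 2.2, 129.4], [52.1, 2.1, 129.6], [42.8, 1.7, 159.7], [34.9, 1.8, 175.3], [26.9, 2.7, 186.9], [21.1, 2.5, 188.3], [16.1, 2.5, 186.9]]
[(115, np.float64(218.5), np.float64(311.5)), (125, np.float64(218.5), np.float64(310.5)), (135, np.float64(218.5), np.float64(310.5)), (145, np.float64(218.5), np.float64(309.5)), (155, np.float64(218.5), np.float64(308.5)), (165, np.float64(227.5), np.float64(295.5)), (175, np.float64(231.5), np.float64(291.5)), (185, np.float64(235.5), np.float64(290.5)), (195, np.float64(235.5), np.float64(289.5)), (205, np.float64(235.5), np.float64(289.5))]
y:slope deg, at x=0 -0.21525533025563934 2.4351470838985305 z: -86.4073426253234 219.85280801629483
```

```bash
python3 - <<'E'
from h import *
w=snapshot("wrist");g=w["img"]
for v in(90,105,135,160,195,240):print(v,[tuple(g[v,u].tolist()) for u in range(206,322,6)])
E
python3 -m jog '0.01 0 0.03 0 0 0 1;0 0 0.03 0 0 0 1;0 0 0 0 0 0 1';python3 tgt.py 0
```

```text
90 [(203, 165, 122), (198, 161, 118), (174, 137, 98), (143, 95, 61), (133, 89, 58), (140, 93, 60), (142, 94, 60), (131, 87, 56), (135, 89, 57), (138, 92, 58), (126, 83, 53), (130, 85, 54), (127, 83, 53), (128, 85, 54), (138, 92, 59), (131, 87, 55), (116, 78, 49), (129, 86, 55), (167, 135, 99), (202, 164, 121)]
105 [(204, 166, 122), (206, 168, 123), (174, 137, 99), (143, 96, 61), (124, 83, 54), (123, 83, 55), (120, 80, 51), (122, 81, 52), (120, 80, 51), (118, 78, 49), (116, 78, 50), (115, 76, 49), (113, 75, 48), (112, 74, 48), (109, 73, 47), (126, 84, 54), (123, 82, 53), (131, 88, 57), (193, 157, 116), (200, 164, 121)]
135 [(185, 151, 111), (200, 163, 120), (181, 145, 106), (141, 95, 62), (123, 83, 54), (127, 87, 56), (138, 96, 63), (137, 94, 61), (136, 92, 59), (137, 92, 59), (126, 85, 54), (117, 78, 50), (112, 75, 48), (100, 67, 43), (88, 60, 39), (76, 52, 34), (128, 86, 56), (117, 79, 52), (193, 157, 116), (197, 162, 119)]
160 [(197, 161, 119), (189, 154, 114), (195, 158, 116), (123, 115, 110), (127, 86, 57), (127, 86, 57), (137, 95, 62), (136, 92, 61), (135, 91, 59), (137, 92, 59)
[... 352 characters left out ...]
63, 44), (124, 118, 115), (170, 170, 168), (168, 168, 167), (166, 166, 164), (168, 168, 165), (166, 166, 165)]
240 [(87, 74, 61), (53, 47, 43), (125, 125, 123), (126, 125, 123), (105, 73, 50), (135, 92, 60), (132, 92, 60), (132, 89, 59), (135, 91, 59), (131, 87, 57), (121, 80, 52), (107, 72, 47), (96, 65, 44), (82, 56, 39), (70, 50, 35), (124, 125, 123), (118, 119, 117), (50, 46, 43), (166, 137, 102), (184, 150, 111)]
time: 16.98
tool_pos: [636.9, -10.4, 243.9]
tcp_rot: [-150.2, 0.9, 84.2]
ft_force: [7.7, -6.8, 15.4]
finger_gap: 24.6
grip_force: 120.6
rot total(60deg units) [ 0.0043  0.0006 -0.0014] shift cur axes(0.1m) [ 0.0165  0.007  -0.0035] shift in target axes [ 0.0165  0.007  -0.0035]
```

The clip lips at row 195 now overlap the handle, and the force has risen to about 18 N with no further travel, so it has reached the stop. I'll press a little more to be sure, then let go.

```bash
python3 -m jog '0 0 0.03 0 0 0 1;0 0 0.02 0 0 0 1;0 0 0 0 0 0 1;0 0 0 0 0 0 1';python3 tgt.py 0;python3 -m jog '0 0 -0.08 0 0 0 0.2;0 0 0 0 0 0 0;0 0 0 0 0 0 -0.4;0 0 0 0 0 0 -0.8;0 0 0 0 0 0 -0.8'
```

```text
time: 17.48
tool_pos: [636.0, -10.3, 244.2]
tcp_rot: [-150.5, 0.9, 84.2]
ft_force: [10.8, -7.0, 36.0]
finger_gap: 24.8
grip_force: 122.9
rot total(60deg units) [ 0.0099  0.0005 -0.0015] shift cur axes(0.1m) [ 0.0164  0.0162 -0.0051] shift in target axes [ 0.0164  0.0162 -0.0053]
time: 18.1
tool_pos: [636.4, -9.4, 241.3]
tcp_rot: [-149.8, 0.8, 84.2]
ft_force: [0.4, -0.4, -0.3]
finger_gap: 77.0
grip_force: 0.0
```

```bash
python3 -m jog '0 0 -0.2 0 0 0 -1;0 0 -0.3 0 0 0 -1;0 0 -0.3 0 0 0 -1;0 0 0 0 0 0 -1;0 0 0 0 0 0 -1'
python3 - <<'E'
from h import *;from seat import *
w=snapshot("wrist");cv2.imwrite("pics/w8.png",w["img"][:,:,::-1]);g=cv2.GaussianBlur(w["img"],(3,3),0)
print(sense()["tool_pos"])
for k in(-75,-38,0,38):
  print(k,*[proj(w,S+k*ys+x*xs).round(1) for x in(-14,0,14)])
for v in(110,125,200,205,210,215,220):print(v,[int(x) for x in g[v,220:300:3].astype(int).sum(1)])
# column profile at handle end
print([(v,g[v,258].tolist()) for v in range(70,130,4)])
m=((w["img"].max(2).astype(int)-w["img"].min(2)<25)&(w["img"].min(2)>90)).astype(np.uint8)
n,_,st,c=cv2.connectedComponentsWithStats(m)
for i in range(1,n):
  if st[i,4]>30:print(st[i],c[i].round(1))
for nm in("top","scene"):
  a=snapshot(nm)
  for k in(-75,0,65,95):print(nm,k,proj(a,S+k*ys).round(1))
  cv2.imwrite(f"pics/{nm}8.png",a["img"][:,:,::-1])
E
```

```text
time: 18.73
tool_pos: [676.4, -12.5, 310.0]
tcp_rot: [-149.8, 0.8, 84.2]
ft_force: [-0.9, 0.9, -0.5]
finger_gap: 85.1
grip_force: 0.0
[676.16770387 -12.42034351 309.52861593]
-75 [287.3  99.3] [264.6  98.6] [241.9  97.9]
-38 [284.1 158.1] [262.7 157.5] [241.2 156.9]
0 [281.2 212.2] [260.9 211.6] [240.6 211.1]
38 [278.5 260.8] [259.3 260.3] [240.  259.8]
110 [461, 470, 454, 445, 301, 282, 269, 242, 248, 254, 270, 274, 274, 271, 270, 255, 239, 226, 214, 196, 178, 160, 219, 246, 251, 242, 438]
125 [459, 464, 457, 453, 302, 279, 267, 248, 249, 254, 270, 274, 271, 272, 272, 255, 238, 225, 211, 194, 175, 159, 245, 257, 275, 320, 434]
200 [438, 451, 447, 422, 293, 266, 276, 255, 259, 277, 268, 270, 264, 266, 265, 251, 229, 211, 191, 174, 159, 222, 260, 247, 409, 424, 424]
205 [439, 445, 449, 431, 290, 266, 273, 253, 258, 278, 268, 269, 261, 266, 265, 250, 230, 209, 191, 173, 158, 232, 259, 245, 420, 420, 425]
210 [442, 440, 452, 439, 292, 263, 275, 255, 258, 277, 267, 268, 263, 267, 264, 248, 227, 207, 188, 172, 157, 237, 261, 252, 435, 417, 427]
215 [446, 436, 454, 442, 294, 260, 272, 253,
[... 394 characters left out ...]
 85, 54]), (102, [120, 80, 51]), (106, [125, 85, 55]), (110, [129, 87, 56]), (114, [129, 87, 56]), (118, [129, 87, 56]), (122, [128, 87, 56]), (126, [128, 87, 56])]
[ 39 102   7  28  44] [ 41.9 111.5]
[  9 130  36  46  68] [ 30.4 146.5]
[227 140  20  38 192] [232.7 156.1]
[278 141  23  39 645] [289.1 161.8]
[105 207  16  62 541] [112.5 235.7]
[227 237  19  53 263] [235.4 261.3]
[111 240  45  54 662] [131.6 266.2]
[275 241  20  50 547] [284.2 270.7]
[363 240  45  54 652] [386.6 266.3]
[  0 277   9  31 147] [  2.5 294.9]
top -75 [240.8 176.8]
top 0 [265.  180.2]
top 65 [286.1 183.1]
top 95 [295.8 184.4]
scene -75 [271.4 217.9]
scene 0 [247.1 207.8]
scene 65 [226.8 199.3]
scene 95 [217.6 195.5]
```

The handle's edges match the seated prediction: about 241–282 at row 210 against 241–281. Both clips show the same lip gaps (31 and 29 px) as they did around the seated rod. The robot is clear, so I'll hand in.

```bash
python3 -c "
from bench import *
print(hand_in())"
```

```text
the job is handed in; nothing more can be done
None
```

The job is handed in at about 19 s: the rod was seen lying in the tray, the mallet measures fully home in both clips, and the gripper is open and clear, but no verdict came back and I viewed 11 pictures against the limit of 10.

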